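# Index the card terminal's swivel stand to the next hole

## Robot

A 6-joint arm with a two-finger parallel gripper is mounted at the origin on a cart in front of the work surface, level with it; the furniture and walls round the work are solid. World frame = base frame: x ahead of the robot, y to its left, z up, the work surface at z = 0. Lengths are in mm, angles in degrees, forces in N, time in s.
With the tool pointing down it reaches from about 350 to 850 mm from the base axis. Payload 8.1 kg.
Tool frame: the origin (TCP) lies on the centre line of the jaws, within the pads' length; the fingertips stand 19 mm ahead of it and the grasp point (between the pads) is the TCP; z points along the fingers, y is the line along which they close (so a half turn about z gives the same grasp; the last joint's range is limited). The gripper opens to 85 mm and grips with 20 to 120 N. Pads are 22 mm wide; open, the fingers measure 114 mm over their backs; the gripper's body (76 mm by 85 mm) begins 54 mm behind the grasp point. The pads swing forward as they close: fully open they stand 13 mm farther back than shut.
Start: joints at [-78.977, 7.471, 85.268, -0, 87.261, -4.893], TCP at [164.565, -576.996, 250.292] pointing down, gripper open.
Joint ranges: [-169.43, 169.43], [-51.17, 129.36], [1.28, 143.12], [-76.62, 256.62], [0, 156.53], [-152.29, 152.29]. Speed limits (degrees/s): [136.94, 136.94, 159.86, 180, 180, 180].

## Interface

Orientations are given as [roll, pitch, yaw] about the fixed x, y, z axes, in that order (R = Rz(yaw) Ry(pitch) Rx(roll)).
In Python, from bench import r gives the robot as it stands. The module is installed in compiled form; this text tells all that it offers.
- The arm moves only by the tool servo_tool, never from a script. Its arguments are lists of equal length, an entry for each row: "fingers": the finger opening in m, from 0 to 0.0854; "linear": the shift along the tool's x, y, z in m, a list of three; "rotation": the turn, a rotation vector about the tool's x, y, z in degrees, a list of three. A call has 1 to 10 rows; each row is the pose to reach, as a shift and turn from the pose commanded when the call began, along the tool's axes at that moment; what a row does not reach only later rows make up. A row lasts 1/10 s, in which the tool goes at most 50 mm and 8.59 degrees, less where a joint would pass 70% of its speed; a pose out of reach is approached as far as the arm can. A call with a gripper value outside its range is refused whole. The fingers move at their own pace and stop on an object; "force" is the grip in N (left out, the last holds). Time passes only in rows, so rows that repeat a pose let the fingers close. It gives the time, the measured TCP pose, the force, the opening and the grip force at its end, in the units of the state.
- r.sense(): the state, without advancing time (a new reading comes with each control period).
- r.snapshot(name): name is "scene" or "top"; returns a dict with "frame" (384x512x3 uint8, red, green, blue), "fx", "fy", "cx", "cy" (pixels), "camera_from_world" (4x4, takes a point from world to camera coordinates). Camera axes: x right, y up, looking along -z (the intrinsics and any distortion apply to the point x, -y, -z); pixel columns grow to the right and rows downward; lengths in mm; the calibration is good to about 2 mm. A picture is of the moment at which its call begins. There is no depth.
- r.hand_in(): hands the job in; it is judged then, once.
The state is a dict: "time": time; "joint_pos": joint angles; "qd": joint speeds; "joint_efforts": joint torques, N m; "tool_pos": TCP position; "tcp_rot": TCP orientation; "ft_force": force on the tool from outside, world axes, zero at the start; "wrist_torque": the same for the moment, N m; "finger_gap": finger opening in mm; "grip_force": force on a finger pad.
Only numpy, scipy, OpenCV 4.12 (cv2) and the standard library are available. Lean on these libraries where they do the work, as an engineer would, in place of code of your own. Each camera call takes 0.05 s, during which the arm holds its last target. There are 200 camera calls.

## Task

The card terminal stands on a swivel stand that a spring index pin locks in place. Pull that pin up by its knob, swing the terminal one hole round counter-clockwise as seen from above, and let the pin drop fully home in that next hole. Leave the other swivel stand, with the candle on it, locked as it is.

Things in the scene. Friction and masses are not known exactly. Their poses are not given: they have to be found in the camera images.
- pay_stand: Fixed base of the card terminal's stand: aluminium plate 238 x 208 mm, 28 mm high. Origin: on the vertical swivel axis, at its underside; z up. In its top are three countersunk index holes (13 mm, mouth 37 mm) 100 mm from the axis: one along the base's own -x, where the pin starts, the others 45 deg to either side; the next one counter-clockwise is at (-71, -71) mm in this frame.
- pay_knob (a point): Middle of the knob on the card terminal stand's pin, 77 mm above the worktop when home: upright, round, black, 29 mm wide, 28 mm high (15 mm below this point to 13 above), 100 mm from the axis, on the tray's arm (38 mm above the worktop; bushing 50). The white terminal (175 x 70 mm, top 102 mm above the worktop) begins 40 mm from it towards the axis. It moves with pin and tray.
- pay_pin (a joint): Height of that pin, m: 0 fully home in a hole, about 0.020 with its tip on the plate between holes, 0.034 at most. A spring presses it down with 5 N at home, 7 N drawn. From 0.020 on the 10 mm round-tipped pin clears the plate. Let go within 10 mm of a hole's centre it slides down the countersink and centres the tray by itself.
- pay_turn (a joint): Turn of the tray with the card terminal, rad, counter-clockwise seen from above positive: 0 in the middle hole (the start), 0.785 in the next hole counter-clockwise, -0.785 in the next clockwise; end stops at +-0.985. Turns easily while the pin is drawn.
- sample_knob (a point): Middle of the like knob of the other stand, which is of the same build but carries a candle jar and a dropper bottle; it is to stay where it is. The two stands may stand either way round, left or right.

How it is judged:
By the outcome, as a careful person would: the job done as asked, in the order asked, and still so for the second after the job is handed in, with the robot touching nothing.
It also fails if it takes over 32 s, if anything falls off the work surface, if the arm or the gripper's body presses on something with over 40 N, if the wrist force passes 120 N, or if a joint passes its speed limit or range.

## Working session

There is one attempt and no reset: what is moved stays moved. The work goes in short steps, Python scripts to look and compute and a tool call to move; the robot and the scene stay as the last step left them, time stands still between calls to the robot, and variables do not carry over. Pictures are saved under pics/ and viewed, at most 10 in all, crops included, and the job is handed in when it is done.

Besides the shell and the picture viewer there is one more tool, called in YAML: its name, and indented under it one key for each argument. servo_tool: Moves the arm, as the interface text tells. Its arguments: {"type":"object","properties":{"fingers":{"type":"array","items":{"type":"number"}},"linear":{"type":"array","items":{"type":"array","items":{"type":"number"}}},"rotation":{"type":"array","items":{"type":"array","items":{"type":"number"}}},"force":{"type":"number"}},"required":["fingers","linear","rotation"]}

```bash
mkdir -p pics
python3 - <<'E'
from bench import r
import cv2,numpy as np,pickle
for n in("scene","top"):
    s=r.snapshot(n); pickle.dump(s,open(n+'.pkl','wb'))
    print(n,[k for k in s],s['fx'],s['fy'],s['cx'],s['cy'],np.round(s['camera_from_world'],3).tolist())
    cv2.imwrite(f'pics/{n}0.png',cv2.resize(s['frame'][:,:,::-1],(768,576),interpolation=cv2.INTER_CUBIC))
print(r.sense())
E
```

```text
scene ['frame', 'fx', 'fy', 'cx', 'cy', 'camera_from_world'] 400.46890005989025 400.46890005989025 255.3545407296716 185.40252829474596 [[-0.849, -0.528, 0.015, 359.305], [0.338, -0.521, 0.784, -276.696], [-0.406, 0.67, 0.621, -666.282], [0.0, 0.0, 0.0, 1.0]]
top ['frame', 'fx', 'fy', 'cx', 'cy', 'camera_from_world'] 374.5404748500894 374.5404748500894 262.51608063754674 185.34249440547202 [[-0.014, -1.0, 0.011, -110.242], [0.984, -0.012, 0.177, -528.404], [-0.177, 0.013, 0.984, -873.355], [0.0, 0.0, 0.0, 1.0]]
{'time': 0.1, 'joint_pos': array([-7.89762769e+01,  7.51098339e+00,  8.53222060e+01,  1.02972162e-03,
        8.72612687e+01, -4.89362162e+00]), 'qd': array([-0.01464432, -0.03343288, -0.09712086,  0.05282331, -0.12412263,
       -0.06201362]), 'joint_efforts': array([ 1.15499352e-03, -5.70951855e+01, -5.01942337e+01, -2.12577916e-04,
        8.19372159e-03, -1.54963658e-05]), 'tool_pos': array([ 164.4850436 , -576.54228449,  249.35518107]), 'tcp_rot': array([-1.79905974e+02, -9.08255596e-03,  1.59172872e+01]), 'ft_force': array([-0.77947148, -0.72406378, -0.08209017]), 'wrist_torque': array([ 0.0684695 ,  0.00757571, -0.0202276 ]), 'grip_force': 0.0, 'finger_gap': 85.3215968980535}
```

View pics/top0.png

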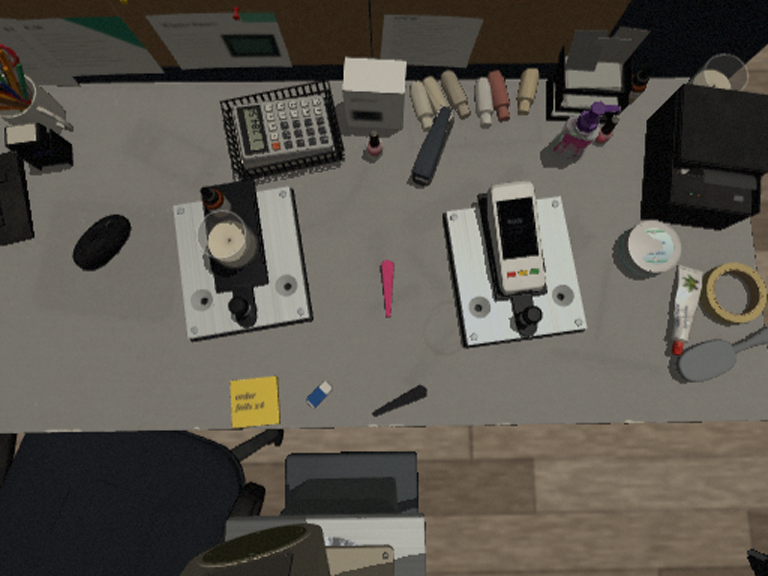

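View pics/scene0.png

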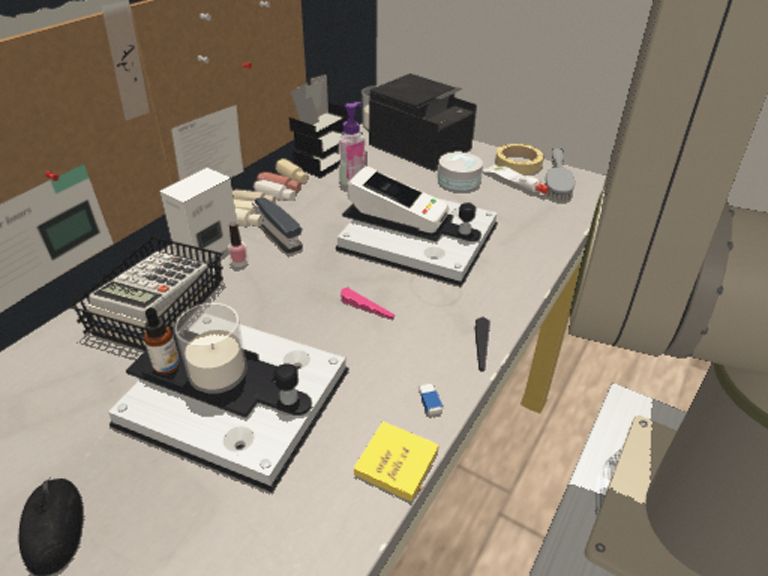

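The top view puts the terminal stand on the right: knob near (528,318), its two open holes near (479,307) and (563,296). I'll zoom in on both views.

Run:
```python
import cv2,pickle,numpy as np
a=pickle.load(open('top.pkl','rb'))['frame'][125:235,290:400,::-1]
b=pickle.load(open('scene.pkl','rb'))['frame'][105:190,215:340,::-1]
a=cv2.resize(a,None,fx=5,fy=5,interpolation=cv2.INTER_CUBIC)
cv2.imwrite('pics/a.png',a)
cv2.imwrite('pics/b.png',cv2.resize(b,None,fx=6,fy=6,interpolation=cv2.INTER_CUBIC))
```

```text
(no output)
```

View pics/a.png

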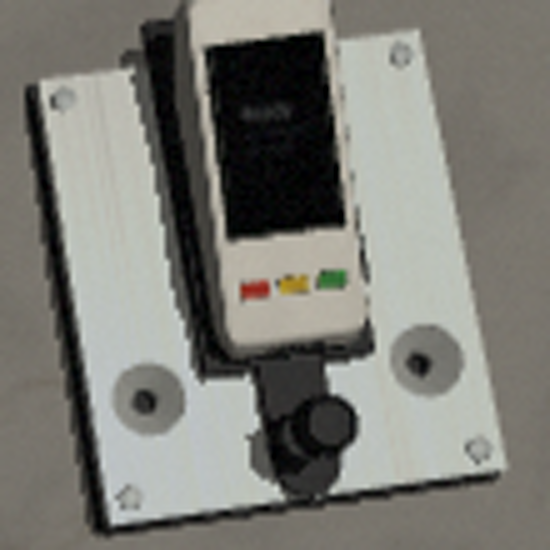

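View pics/b.png

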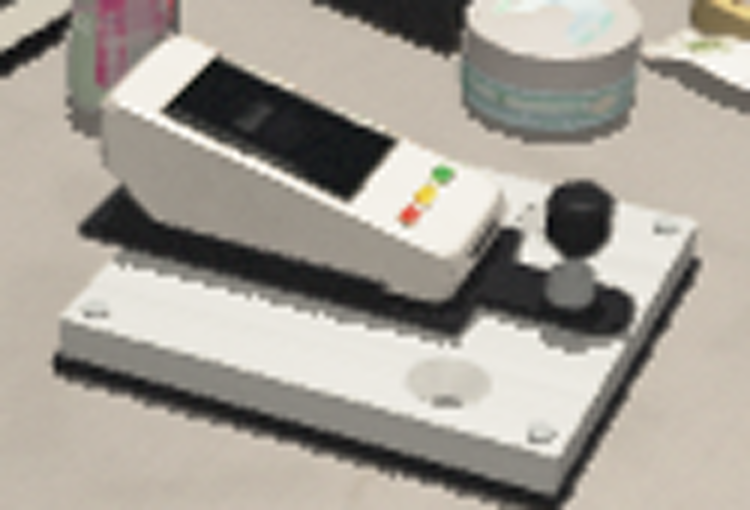

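The top crop shows hole mouths at (149,399) and (427,360), plate corners at (37,82), (418,30), (504,469) and (108,528), and the knob top at (328,424). The scene crop shows the knob's middle at (579,218) and a hole mouth at (447,381). I'll fit the stand pose to these.

```bash
cat > h.py <<'E'
import numpy as np
def proj(s,P):
    c=s['camera_from_world']@np.array([*P,1.]); return np.array([s['cx']+s['fx']*c[0]/-c[2], s['cy']+s['fy']*-c[1]/-c[2]])
def ray(s,uv,z):
    M=s['camera_from_world'];R=M[:3,:3];o=-R.T@M[:3,3]
    d=R.T@np.array([(uv[0]-s['cx'])/s['fx'],-(uv[1]-s['cy'])/s['fy'],-1]); return o+d*(z-o[2])/d[2]
E
python3 - <<'E'
import pickle,numpy as np
from h import *
from scipy.optimize import least_squares
T=pickle.load(open('top.pkl','rb'));S=pickle.load(open('scene.pkl','rb'))
A=lambda u,v:((u+.5)/5-.5+290,(v+.5)/5-.5+125)
B=lambda u,v:((u+.5)/6-.5+215,(v+.5)/6-.5+105)
for n,p,z in[("holeL",(149,399),28),("holeR",(427,360),28),("knobtop",(328,424),90),("c1",(37,82),28),("c2",(418,30),28),("c3",(504,469),28),("c4",(108,528),28)]: print(n,ray(T,A(*p),z).round(1))
print("scene knob",ray(S,B(579,218),77).round(1),"holeL",ray(S,B(447,381),28).round(1))
h=71
obs=[(T,A(149,399),(-h,h,28)),(T,A(427,360),(-h,-h,28)),(T,A(328,424),(-100,0,90)),(S,B(579,218),(-100,0,77)),(S,B(447,381),(-h,h,28))]
def f(p):
    c,s=np.cos(p[2]),np.sin(p[2]);o=[]
    for cam,uv,q in obs:o+=list(proj(cam,(p[0]+c*q[0]-s*q[1],p[1]+s*q[0]+c*q[1],q[2]))-uv)
    return np.array(o)
z=least_squares(f,[450,-260,0]);p=z.x
print(p[:2],np.degrees(p[2]),z.fun.reshape(-1,2).round(2).tolist())
for t in range(0,50,5):
    a=p[2]+np.radians(t+180);print(t,(p[:2]+100*np.array([np.cos(a),np.sin(a)])).round(1))
E
```

```text
holeL [ 480.5 -258.5   28. ]
holeR [ 498.4 -399.    28. ]
knobtop [ 460.  -331.1   90. ]
c1 [ 645.1 -207.6   28. ]
c2 [ 671.  -405.9   28. ]
c3 [ 443.3 -433.6   28. ]
c4 [ 416.8 -235.7   28. ]
scene knob [ 463.6 -334.    77. ] holeL [ 484.1 -259.3   28. ]
[ 560.64420322 -320.36598644] 6.600194683079266 [[-0.24, -0.59], [0.04, 0.05], [0.29, -0.58], [0.43, 0.64], [0.48, 0.53]]
0 [ 461.3 -331.9]
5 [ 462.7 -340.5]
10 [ 464.8 -348.9]
15 [ 467.7 -357.2]
20 [ 471.2 -365.1]
25 [ 475.5 -372.8]
30 [ 480.4 -380. ]
35 [ 485.9 -386.8]
40 [ 491.9 -393. ]
45 [ 498.5 -398.7]
```

servo_tool:
  fingers: [0.085,0.085,0.085,0.085,0.085,0.085,0.085,0.085,0.085,0.085]
  linear:
    - [0.014,-0.006,0]
    - [0.049,-0.022,0]
    - [0.095,-0.042,0.005]
    - [0.141,-0.062,0.01]
    - [0.187,-0.082,0.02]
    - [0.233,-0.102,0.035]
    - [0.278,-0.122,0.05]
    - [0.32,-0.14,0.065]
    - [0.345,-0.151,0.075]
    - [0.3525,-0.154,0.08]
  rotation:
    - [0,0,0]
    - [0,0,1]
    - [0,0,2]
    - [0,0,3]
    - [0,0,4]
    - [0,0,5]
    - [0,0,6]
    - [0,0,7]
    - [0,0,8]
    - [0,0,8.9]

```text
time: 1.1
tool_pos: [463.1, -328.2, 168.5]
tcp_rot: [-179.8, 0.0, 7.2]
ft_force: [-0.2, -0.4, -0.1]
finger_gap: 84.9
grip_force: 0.0
```

servo_tool:
  fingers: [0.06,0.06,0.06,0.06]
  linear:
    - [0,0,0]
    - [0,0,0]
    - [0,0,0]
    - [0,0,0]
  rotation:
    - [0,0,0]
    - [0,0,0]
    - [0,0,0]
    - [0,0,0]

```text
time: 1.5
tool_pos: [460.8, -333.5, 171.1]
tcp_rot: [179.9, -0.0, 6.9]
ft_force: [-0.1, -0.1, 0.6]
finger_gap: 59.8
grip_force: 0.0
```

Run:
```python
from bench import r
import cv2,pickle
q=r.sense();print(q['time'],q['tool_pos'],q['tcp_rot'],q['ft_force'],q['finger_gap'],q['joint_pos'].round(1))
a=r.snapshot('top')['frame'][115:235,270:420,::-1]
b=r.snapshot('scene')['frame'][60:190,205:345,::-1]
a=cv2.resize(a,(400,320));b=cv2.resize(b,(345,320))
cv2.imwrite('pics/c.png',cv2.hconcat([a,b]))
```

```text
1.5 [ 460.75353665 -333.45802189  171.08904862] [ 1.79942129e+02 -3.89795550e-02  6.92219739e+00] [-0.11039755 -0.11885547  0.59437402] 59.81033471169097 [-41.1   5.5  95.8  -0.   78.7  42. ]
```

View pics/c.png

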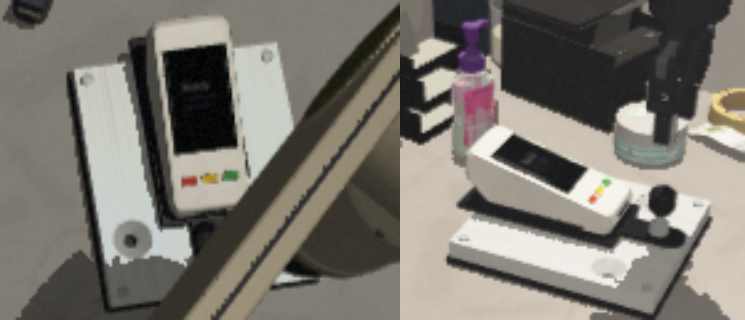

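The gripper stands over the knob, so I'll go down around it and close.

servo_tool:
  fingers: [0.06,0.06,0.06,0.06,0.06,0.06,0.06,0.06]
  linear:
    - [0,0,0.008]
    - [0,0,0.025]
    - [0,0,0.045]
    - [0,0,0.065]
    - [0,0,0.08]
    - [0,0,0.09]
    - [0,0,0.093]
    - [0,0,0.093]
  rotation:
    - [0,0,0]
    - [0,0,0]
    - [0,0,0]
    - [0,0,0]
    - [0,0,0]
    - [0,0,0]
    - [0,0,0]
    - [0,0,0]

```text
time: 2.4
tool_pos: [461.3, -332.2, 77.2]
tcp_rot: [-180.0, 0.0, 7.0]
ft_force: [-0.2, -0.1, -0.2]
finger_gap: 60.1
grip_force: 0.0
```

servo_tool:
  fingers: [0.05,0.04,0.034,0.03,0.025,0.02,0.02,0.02,0.02]
  linear:
    - [0,0,0]
    - [0,0,0]
    - [0,0,0]
    - [0,0,0]
    - [0,0,0]
    - [0,0,0]
    - [0,0,0]
    - [0,0,0]
    - [0,0,0]
  rotation:
    - [0,0,0]
    - [0,0,0]
    - [0,0,0]
    - [0,0,0]
    - [0,0,0]
    - [0,0,0]
    - [0,0,0]
    - [0,0,0]
    - [0,0,0]
  force: 60

```text
time: 3.3
tool_pos: [461.6, -332.6, 78.0]
tcp_rot: [180.0, -0.0, 7.0]
ft_force: [-2.2, 0.6, 5.7]
finger_gap: 27.0
grip_force: 59.2
```

servo_tool:
  fingers: [0.02,0.02,0.02,0.02,0.02,0.02,0.02,0.02]
  linear:
    - [0,0,-0.003]
    - [0,0,-0.008]
    - [0,0,-0.013]
    - [0,0,-0.018]
    - [0,0,-0.023]
    - [0,0,-0.027]
    - [0,0,-0.028]
    - [0,0,-0.028]
  rotation:
    - [0,0,0]
    - [0,0,0]
    - [0,0,0]
    - [0,0,0]
    - [0,0,0]
    - [0,0,0]
    - [0,0,0]
    - [0,0,0]

```text
time: 4.1
tool_pos: [461.4, -332.1, 105.1]
tcp_rot: [-180.0, -0.0, 7.0]
ft_force: [5.8, -0.7, -7.7]
finger_gap: 26.6
grip_force: 59.4
```

Run:
```python
from bench import r
import cv2,numpy as np
q=r.sense();print(q['time'],q['tool_pos'],q['tcp_rot'],q['ft_force'],q['wrist_torque'],q['finger_gap'])
b=r.snapshot('scene')['frame'][80:190,215:345,::-1]
cv2.imwrite('pics/d.png',cv2.resize(b,None,fx=5,fy=5,interpolation=cv2.INTER_CUBIC))
# arc waypoints in tool frame (yaw0=7), centre 100mm away along +tool x
for t in (5,10,15,20,25,30,35,40,45):
    a=np.radians(t); print(t,round(100*(1-np.cos(a)),1),round(100*np.sin(a),1))
```

```text
4.1 [ 461.41360913 -332.05689461  105.11427324] [-1.79987800e+02 -1.35728444e-02  7.02007668e+00] [ 5.82097933 -0.71036556 -7.7453362 ] [-0.18583124 -0.86195629 -0.08660413] 26.56198542727152
5 0.4 8.7
10 1.5 17.4
15 3.4 25.9
20 6.0 34.2
25 9.4 42.3
30 13.4 50.0
35 18.1 57.4
40 23.4 64.3
45 29.3 70.7
```

View pics/d.png

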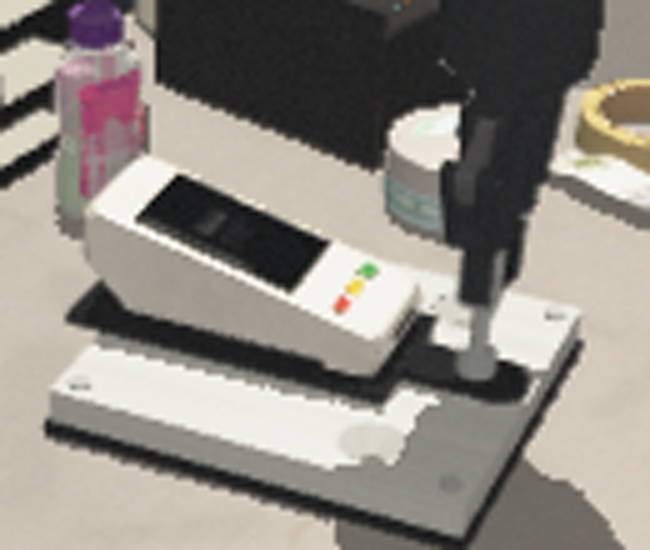

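The pin is drawn (spring pull about 7.7 N). Next I'll swing along the arc.

servo_tool:
  fingers: [0.02,0.02,0.02,0.02,0.02,0.02,0.02,0.02,0.02,0.02]
  linear:
    - [0,0.0017,0]
    - [0.0002,0.0061,0]
    - [0.0006,0.0113,0]
    - [0.0014,0.0165,0]
    - [0.0024,0.0216,0]
    - [0.0037,0.0267,0]
    - [0.0052,0.0317,0]
    - [0.0069,0.0367,0]
    - [0.0089,0.0412,0]
    - [0.0094,0.0423,0]
  rotation:
    - [0,0,-1]
    - [0,0,-3.5]
    - [0,0,-6.5]
    - [0,0,-9.5]
    - [0,0,-12.5]
    - [0,0,-15.5]
    - [0,0,-18.5]
    - [0,0,-21.5]
    - [0,0,-24]
    - [0,0,-25]

```text
time: 5.15
tool_pos: [476.2, -372.7, 104.6]
tcp_rot: [-179.9, -0.0, 32.1]
ft_force: [6.9, 1.2, -8.2]
finger_gap: 27.1
grip_force: 59.5
```

servo_tool:
  fingers: [0.02,0.02,0.02,0.02,0.02,0.02,0.02,0.02,0.02,0.02]
  linear:
    - [0.0001,0.0026,0]
    - [0.0005,0.0096,0]
    - [0.0011,0.0148,0]
    - [0.002,0.0199,0]
    - [0.0031,0.025,0]
    - [0.0043,0.0292,0]
    - [0.0054,0.0326,0]
    - [0.006,0.0342,0]
    - [0.006,0.0342,0]
    - [0.006,0.0342,0]
  rotation:
    - [0,0,-1.5]
    - [0,0,-5.5]
    - [0,0,-8.5]
    - [0,0,-11.5]
    - [0,0,-14.5]
    - [0,0,-17]
    - [0,0,-19]
    - [0,0,-20]
    - [0,0,-20]
    - [0,0,-20]

```text
time: 6.15
tool_pos: [499.3, -398.3, 104.5]
tcp_rot: [-180.0, -0.1, 52.0]
ft_force: [6.6, 0.4, -7.7]
finger_gap: 26.5
grip_force: 59.6
```

Run:
```python
from bench import r
import cv2
q=r.sense();print(q['time'],q['tool_pos'],q['tcp_rot'],q['ft_force'],q['wrist_torque'],q['finger_gap'])
b=r.snapshot('scene')['frame'][80:190,215:345,::-1]
cv2.imwrite('pics/e.png',cv2.resize(b,None,fx=5,fy=5,interpolation=cv2.INTER_CUBIC))
```

```text
6.15 [ 499.30468373 -398.30496158  104.53835737] [-1.79964580e+02 -5.80369858e-02  5.20070389e+01] [ 6.59373653  0.42298118 -7.69823867] [ 0.00913082 -1.12360704 -0.448619  ] 26.475509508198293
```

View pics/e.png

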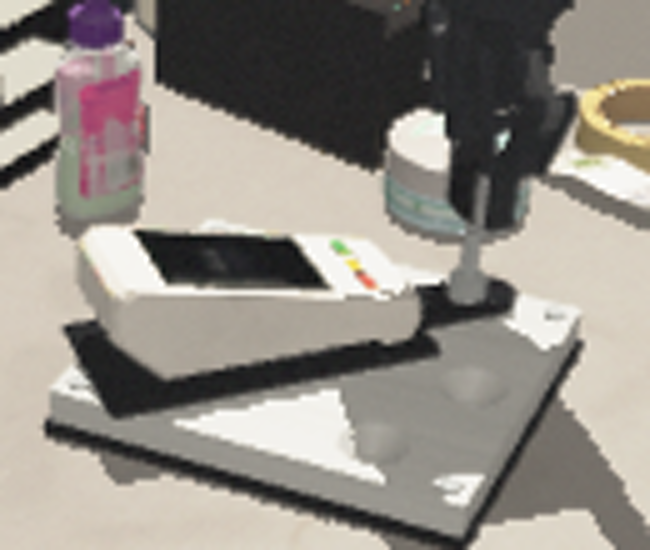

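The tray is over the next hole and both other holes are uncovered. I'll lower most of the way into the countersink, then release.

servo_tool:
  fingers: [0.02,0.02,0.02,0.02,0.02,0.02,0.02,0.02]
  linear:
    - [0,0,0.003]
    - [0,0,0.007]
    - [0,0,0.011]
    - [0,0,0.015]
    - [0,0,0.019]
    - [0,0,0.022]
    - [0,0,0.023]
    - [0,0,0.023]
  rotation:
    - [0,0,0]
    - [0,0,0]
    - [0,0,0]
    - [0,0,0]
    - [0,0,0]
    - [0,0,0]
    - [0,0,0]
    - [0,0,0]

```text
time: 7.0
tool_pos: [499.3, -398.3, 81.7]
tcp_rot: [-180.0, -0.1, 52.0]
ft_force: [6.8, 0.4, -5.5]
finger_gap: 27.0
grip_force: 59.8
```

servo_tool:
  fingers: [0.03,0.033,0.036,0.04,0.045,0.05,0.055,0.06,0.06,0.06]
  linear:
    - [0,0,0]
    - [0,0,0]
    - [0,0,0]
    - [0,0,0]
    - [0,0,0]
    - [0,0,0]
    - [0,0,0]
    - [0,0,0]
    - [0,0,0]
    - [0,0,0]
  rotation:
    - [0,0,0]
    - [0,0,0]
    - [0,0,0]
    - [0,0,0]
    - [0,0,0]
    - [0,0,0]
    - [0,0,0]
    - [0,0,0]
    - [0,0,0]
    - [0,0,0]

```text
time: 8.0
tool_pos: [499.0, -398.9, 82.3]
tcp_rot: [-180.0, -0.0, 52.0]
ft_force: [0.2, 0.1, -0.3]
finger_gap: 59.9
grip_force: 0.0
```

servo_tool:
  fingers: [0.06,0.06,0.06,0.06,0.06,0.06,0.06,0.06]
  linear:
    - [0,0,-0.005]
    - [0,0,-0.015]
    - [0,0,-0.035]
    - [0,0,-0.06]
    - [0,0,-0.09]
    - [0,0,-0.11]
    - [0,0,-0.12]
    - [0,0,-0.12]
  rotation:
    - [0,0,0]
    - [0,0,0]
    - [0,0,0]
    - [0,0,0]
    - [0,0,0]
    - [0,0,0]
    - [0,0,0]
    - [0,0,0]

```text
time: 8.8
tool_pos: [499.9, -399.7, 204.9]
tcp_rot: [179.8, 0.0, 52.0]
ft_force: [0.4, -0.7, 0.0]
finger_gap: 60.3
grip_force: 0.0
```

Run:
```python
from bench import r
import cv2,numpy as np
from h import *
q=r.sense();print(q['time'],q['tool_pos'],q['tcp_rot'],q['ft_force'],q['finger_gap'])
s=r.snapshot('scene')
b=s['frame'][95:190,215:345,::-1]
cv2.imwrite('pics/f.png',cv2.resize(b,None,fx=6,fy=6,interpolation=cv2.INTER_CUBIC))
for z in (90,77,62,50): print(z,(6*(proj(s,(498.8,-398.8,z))-[215,95])).round(0))
```

```text
8.8 [ 499.8888809  -399.69733372  204.94316045] [1.79768720e+02 2.16284587e-02 5.20165362e+01] [ 0.38385666 -0.68442318  0.03550319] 60.25385023097631
90 [571. 164.]
77 [568. 189.]
62 [565. 218.]
50 [563. 240.]
```

View pics/f.png

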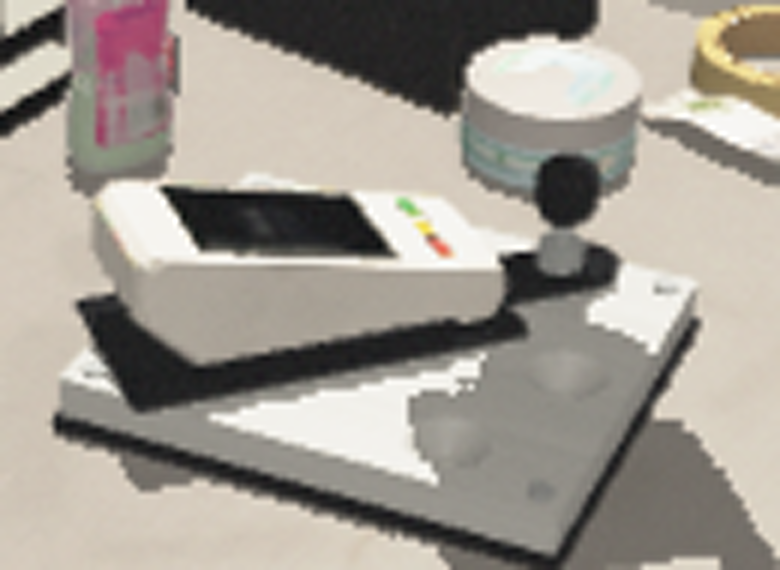

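The knob's middle is at (567,189), and a fully home pin in the next hole should put it at (568,189). The gripper is clear of it.

```bash
python3 -c "
from bench import r
print(r.hand_in())"
```

```text
the job is handed in; nothing more can be done
None
```

The card terminal is swung one hole counter-clockwise with its pin fully home, the candle stand was not touched, and the job was handed in at about 9 s.

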